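# Line up the rivet dies by size

### The arm

A 6-joint arm with a two-finger parallel gripper is mounted at the origin on a cart in front of the work surface, level with it; the furniture and walls round the work are solid. World frame = base frame: x ahead of the robot, y to its left, z up, the work surface at z = 0. Lengths are in mm, angles in rad, forces in N, time in s.
With the tool pointing down it reaches from about 275 to 750 mm from the base axis. Payload 10.2 kg.
Tool frame: the origin (TCP) lies midway between the tips of the shut fingers; the grasp point (between the pads) lies 19 mm behind it; x points along the fingers, z is the direction in which the jaws open and shut, and the axes are right-handed (so a half turn about x gives the same grasp; the last joint's range is limited). The gripper opens to 85 mm and grips with 20 to 120 N. Pads are 22 mm wide; open, the fingers measure 114 mm over their backs; the gripper's body (76 mm by 85 mm) begins 54 mm behind the grasp point. The pads swing forward as they close: fully open they stand 13 mm farther back than shut.
Start: joints at [-0.223, 0.313, 1.498, -0, 1.331, -0.223], TCP at [525.006, -0.013, 231.294] pointing down, gripper open.
Joint ranges: [-2.94, 2.94], [-0.97, 2.17], [0.19, 2.56], [-1.23, 4.37], [0.02, 3.11], [-2.88, 2.88]. Speed limits (rad/s): [2.39, 2.39, 3.01, 3.14, 3.14, 3.14].

### API

Orientations are given as a 3x3 rotation matrix whose columns are the frame's x, y, z axes.
In Python, from cell import r gives the robot as it stands.
- The arm moves only by the tool step_arm, never from a script. Its arguments are lists of equal length, an entry for each row: "dp": the shift along the tool's x, y, z in cm, a list of three; "turn": the turn, a rotation vector about the tool's x, y, z in degrees, a list of three. In form: {"dp": [[tx, ty, tz], ...], "turn": [[ax, ay, az], ...]}. A call has 1 to 8 rows; each row shifts and turns the pose as measured when the row begins, along the tool's axes as they then stand; what a row does not reach is not made up. A row lasts 1/12 s, in which the tool goes at most 41.7 mm and 7.16 degrees, less where a joint would pass 70% of its speed; a pose out of reach is approached as far as the arm can. A call is refused whole if a number of a shift passes 4.17 or a number of a turn 7.16, either way. A call with a gripper value outside its range is refused whole. "gripper" is the closure, from -1 (fully open) to 1 (shut), set as the call begins (left out, the last holds). The fingers move at their own pace and stop on an object; "squeeze" is the grip in N (left out, the last holds). Time passes only in rows, so rows that do not move let the fingers close. It gives the time, the measured TCP pose, the force and the opening at its end, in the units of the state.
- r.get_state(): the state, without advancing time (a new reading comes with each control period).
- r.capture(name): name is "scene" or "side" or "wrist"; returns a dict with "frame" (400x640x3 uint8, red, green, blue), "depth" (400x640 float32, mm along the optical axis (not along the pixel's ray), 0 where there is no reading), "fov_y" (degrees; the focal length in pixels is half the picture's height over the tangent of half this angle, whatever the lens; pixels are square), "cx", "cy" (the principal point, pixels), "world_from_camera" (4x4, takes a point from camera to world coordinates). Camera axes: x right, y up, looking along -z (the intrinsics and any distortion apply to the point x, -y, -z); pixel columns grow to the right and rows downward; lengths in mm; the calibration is good to about 2 mm. A picture is of the moment at which its call begins.
- r.close_job(): hands the job in, once; it reports no verdict.
The state is a dict: "clock": time; "joints": joint angles; "qvel": joint speeds; "joint_torque": joint torques, N m; "eef_pos": TCP position; "eef_rot": TCP orientation; "ft_force": force on the tool from outside, world axes, zero at the start; "wrist_torque": the same for the moment, N m; "gripper_width": opening from 0.0 (shut) to 1.0 (fully open).
Only numpy, scipy, OpenCV 4.12 (cv2) and the standard library are available. Lean on these libraries where they do the work, as an engineer would, in place of code of your own. Each camera call takes 0.05 s, during which the arm holds its last target. There are 200 camera calls.

### The job

Set the four loose steel rivet dies upright on the row of rubber pads on the board, one in the middle of each pad, in order of size: the smallest on the end pad that has the tray of rivets in front of it, up to the largest on the end pad that has the notched gauge block in front of it. Leave the tray and the gauge block where they are.

Things in the scene. Friction and masses are not known exactly. Their poses are not given: they have to be found in the camera images.
- die_32: smallest of four rivet dies: upright turned steel cylinder, 22 mm in diameter, 32 mm tall, a fine knurled band half way up, sides straight to 9 mm below the top, then tapering to a blunt nose. Loose, under 0.6 kg. Stands on the bench or on the cabinet top at the right, which is 3 mm lower. Origin: centre of the underside; z up.
- die_44: second smallest of four rivet dies: upright turned steel cylinder, 28 mm in diameter, 44 mm tall, a fine knurled band half way up, sides straight to 9 mm below the top, then tapering to a blunt nose. Loose, under 0.6 kg. Stands on the bench or on the cabinet top at the right, which is 3 mm lower. Origin: centre of the underside; z up.
- die_56: second largest of four rivet dies: upright turned steel cylinder, 35 mm in diameter, 56 mm tall, a fine knurled band half way up, sides straight to 9 mm below the top, then tapering to a blunt nose. Loose, under 0.6 kg. Stands on the bench or on the cabinet top at the right, which is 3 mm lower. Origin: centre of the underside; z up.
- die_68: largest of four rivet dies: upright turned steel cylinder, 42 mm in diameter, 68 mm tall, a fine knurled band half way up, sides straight to 9 mm below the top, then tapering to a blunt nose. Loose, under 0.6 kg. Stands on the bench or on the cabinet top at the right, which is 3 mm lower. Origin: centre of the underside; z up.
- pad_1: the leftmost (+y end) of four equal round black rubber pads, 60 mm across, 2 mm thick, in a row 80 mm apart on a thin wooden board (80 x 332 x 6 mm) fixed flat on the bench. Fixed. Origin: centre of the pad's underside, 6 mm above the bench; a die stands on its top, 2 mm above the origin. Its y axis runs along the row towards the +y end.
- pad_2: second from the left of four equal round black rubber pads, 60 mm across, 2 mm thick, in a row 80 mm apart on a thin wooden board (80 x 332 x 6 mm) fixed flat on the bench. Fixed. Origin: centre of the pad's underside, 6 mm above the bench; a die stands on its top, 2 mm above the origin. Its y axis runs along the row towards the +y end.
- pad_3: third from the left of four equal round black rubber pads, 60 mm across, 2 mm thick, in a row 80 mm apart on a thin wooden board (80 x 332 x 6 mm) fixed flat on the bench. Fixed. Origin: centre of the pad's underside, 6 mm above the bench; a die stands on its top, 2 mm above the origin. Its y axis runs along the row towards the +y end.
- pad_4: the rightmost (-y end) of four equal round black rubber pads, 60 mm across, 2 mm thick, in a row 80 mm apart on a thin wooden board (80 x 332 x 6 mm) fixed flat on the bench. Fixed. Origin: centre of the pad's underside, 6 mm above the bench; a die stands on its top, 2 mm above the origin. Its y axis runs along the row towards the +y end.
- rivet_tray: small open grey tray of brass rivets, 62 mm deep, 88 mm along the row and 21 mm high, loose on the work surface, standing directly in front of (on the robot's side of) one of the two end pads, 95 mm from that pad's centre; which end differs from start to start. It stays where it is. Origin: centre of the underside.
- edge_gauge: small pale grey block with a notch across its top, 28 mm deep, 45 mm along the row and 24 mm high, loose on the work surface, standing directly in front of the other end pad, 95 mm from that pad's centre. It stays where it is. Origin: centre of the underside.
Not all that is in view belongs to the job. What is shaped like the die_56 but pink is not meant. What is shaped like the die_44 but green is not meant.

How it is judged (in metres and radians):
At the end, for the whole second after the job is handed in: Counted from the pad nearest the rivet tray, the dies stand in order 32, 44, 56, 68 mm tall, each upright (within 0.1 rad), on its pad's top (within 3 mm in height) and within 12 mm of its pad's centre, released and at rest (((horizontal distance between rivet_tray and pad_1 below 0.2 m and horizontal distance between die_32 and pad_1 below 0.012 m and horizontal distance between die_44 and pad_2 below 0.012 m and horizontal distance between die_56 and pad_3 below 0.012 m and horizontal distance between die_68 and pad_4 below 0.012 m) or (horizontal distance between rivet_tray and pad_4 below 0.2 m and horizontal distance between die_32 and pad_4 below 0.012 m and horizontal distance between die_44 and pad_3 below 0.012 m and horizontal distance between die_56 and pad_2 below 0.012 m and horizontal distance between die_68 and pad_1 below 0.012 m)) and height (world z) of die_32 between 0.005 and 0.011 m and angle between each of die_32, die_44, die_56, die_68's own z axis and vertical below 0.1 rad and linear speed of each of die_32, die_44, die_56, die_68 below 0.02 m/s and angular speed of each of die_32, die_44, die_56, die_68 below 0.2 rad/s and height (world z) of die_44 between 0.005 and 0.011 m and height (world z) of die_56 between 0.005 and 0.011 m and height (world z) of die_68 between 0.005 and 0.011 m); the robot touches nothing.
It fails at once if the rivet tray is pushed more than 20 mm from its place (distance of rivet_tray from where it was at the start of the episode above 0.02 m).
It fails at once if the gauge block is pushed more than 20 mm from its place (distance of edge_gauge from where it was at the start of the episode above 0.02 m).
It also fails if it takes over 112 s, if anything falls off the work surface, if the arm or the gripper's body presses on something with over 40 N, if the wrist force passes 120 N, or if a joint passes its speed limit or range.

## Working session

There is one attempt and no reset: what is moved stays moved. The work goes in short steps, Python scripts to look and compute and a tool call to move; the robot and the scene stay as the last step left them, time stands still between calls to the robot, and variables do not carry over. Pictures are saved under pics/ and viewed, about 12 in all and at most 16, crops included, and the job is handed in when it is done.

Besides the shell and the picture viewer there is one more tool, called after "Request:" by a JSON object that holds its "api" and its "payload". step_arm: Moves the arm, as the interface text tells. Its arguments: {"type":"object","properties":{"dp":{"type":"array"},"turn":{"type":"array"},"gripper":{"type":"number"},"squeeze":{"type":"number"}},"required":["dp","turn"]}

```bash
mkdir -p pics; ls
python3 - <<'E'
from cell import r
import cv2,numpy as np
for n in("scene","side"):
    c=r.capture(n); np.savez(f"pics/{n}0.npz",**c)
    cv2.imwrite(f"pics/{n}0.png",c["frame"][:,:,::-1])
    print(n,c["fov_y"],c["cx"],c["cy"],np.round(c["world_from_camera"],3).tolist(),(c["depth"]>0).mean(),[k for k in c])
s=r.get_state();print({k:np.round(s[k],3).tolist() for k in s})
E
```

```text
pics
scene 52.71194721544977 322.0731162717612 200.13514668848467 [[-0.695, 0.356, -0.624, -259.403], [-0.719, -0.362, 0.594, 855.201], [-0.015, 0.861, 0.508, 731.409], [0.0, 0.0, 0.0, 1.0]] 0.99597265625 ['frame', 'depth', 'fov_y', 'cx', 'cy', 'world_from_camera']
side 48.40560704458758 314.736149839481 197.9648972129577 [[0.859, 0.326, -0.394, 128.249], [-0.511, 0.578, -0.636, -651.827], [0.021, 0.748, 0.663, 770.654], [0.0, 0.0, 0.0, 1.0]] 0.99606640625 ['frame', 'depth', 'fov_y', 'cx', 'cy', 'world_from_camera']
{'clock': 0.1, 'joints': [-0.223, 0.313, 1.498, 0.0, 1.331, -0.223], 'qvel': [-0.002, -0.001, -0.003, 0.0, 0.0, -0.0], 'joint_torque': [0.002, -41.29, -26.014, -0.0, 0.003, 0.0], 'eef_pos': [524.765, 0.048, 230.791], 'eef_rot': [[-0.001, 0.0, 1.0], [0.0, 1.0, -0.0], [-1.0, 0.0, -0.001]], 'ft_force': [0.093, -1.376, 0.004], 'wrist_torque': [-0.014, 0.062, -0.031], 'gripper_width': 0.999}
```

View pics/scene0.png

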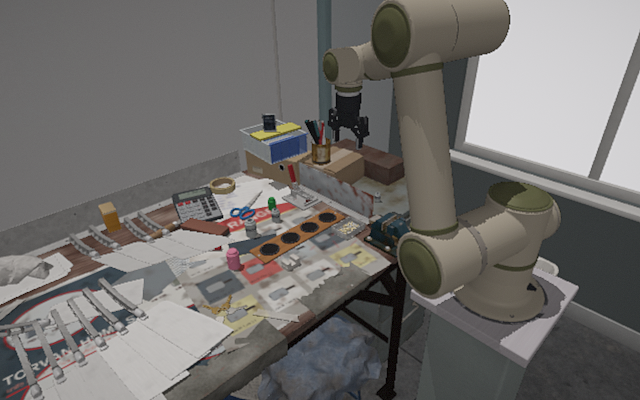

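View pics/side0.png

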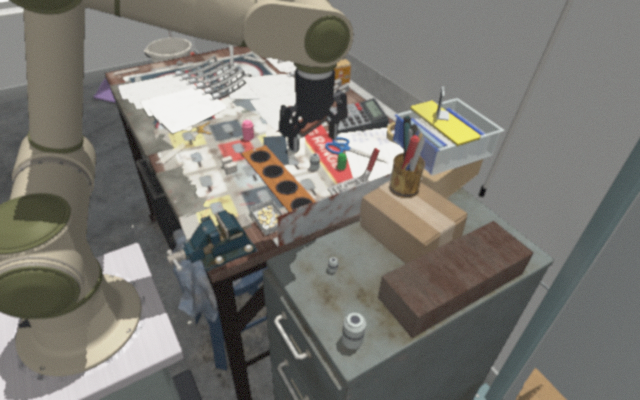

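The scene view shows the orange board with four pads around (300,237), pink and green decoys at (234,260) and (272,204), and two grey dies near (251,228) and (276,215). The side view shows two more dies on the cabinet at (333,265) and (352,330), with the tray at (265,215) and an upright plank between bench and cabinet.

```bash
cat > h.py <<'E'
import numpy as np,cv2
def cloud(c):
    d=c["depth"].astype(float); h,w=d.shape; f=h/2/np.tan(np.radians(float(c["fov_y"]))/2)
    u,v=np.meshgrid(np.arange(w),np.arange(h))
    P=np.stack([(u-float(c["cx"]))/f*d,-(v-float(c["cy"]))/f*d,-d,np.ones_like(d)],-1)
    return (P@np.array(c["world_from_camera"]).T)[...,:3]
def ray(c,u,v,z):
    M=np.array(c["world_from_camera"]); f=200/np.tan(np.radians(float(c["fov_y"]))/2)
    d=M[:3,:3]@np.array([(u-float(c["cx"]))/f,-(v-float(c["cy"]))/f,-1]); o=M[:3,3]
    return o+d*(z-o[2])/d[2]
E
python3 - <<'E'
from h import *
c=dict(np.load("pics/scene0.npz"));s=dict(np.load("pics/side0.npz"))
a=cv2.resize(c["frame"][170:290,200:390],None,fx=4,fy=4,interpolation=2)
b=cv2.resize(s["frame"][90:350,190:400],None,fx=2.3,fy=2.3,interpolation=2)
cv2.imwrite("pics/a.png",a[:,:,::-1]);cv2.imwrite("pics/b.png",b[:,:,::-1])
C=cloud(c);S=cloud(s)
# top-down height map from both clouds, 2mm px; x 200..800, y -560..350
H=np.full((300,456),-50.);I=np.zeros((300,456,3),np.uint8)
for cam,X in((c,C),(s,S)):
    p=X.reshape(-1,3);col=cam["frame"].reshape(-1,3)
    k=(p[:,0]>200)&(p[:,0]<800)&(p[:,1]>-560)&(p[:,1]<350)&(p[:,2]>-50)&(p[:,2]<200)
    p=p[k];col=col[k];i=((800-p[:,0])/2).astype(int).clip(0,299);j=((350-p[:,1])/2).astype(int).clip(0,455)
    o=np.argsort(p[:,2]);
    for q in o:
        if p[q,2]>H[i[q],j[q]]:H[i[q],j[q]]=p[q,2];I[i[q],j[q]]=col[q]
np.save("pics/H.npy",H)
cv2.imwrite("pics/top.png",cv2.resize(I[:,:,::-1],None,fx=1.75,fy=1.75,interpolation=0))
E
```

```text
(no output)
```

View pics/a.png

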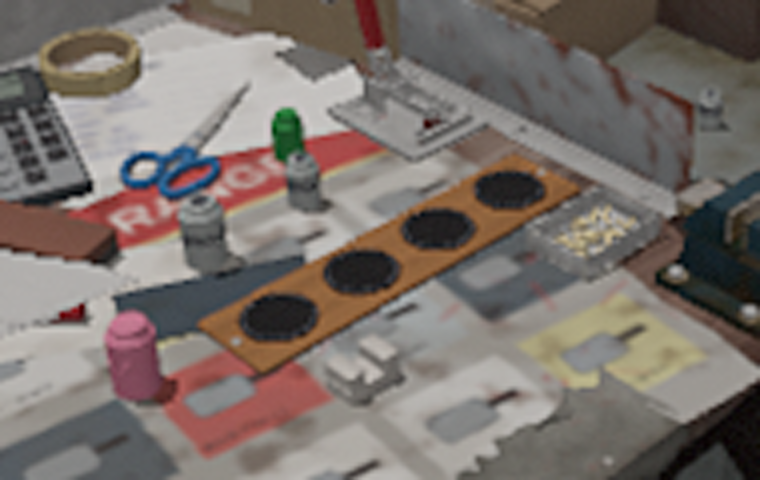

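View pics/b.png

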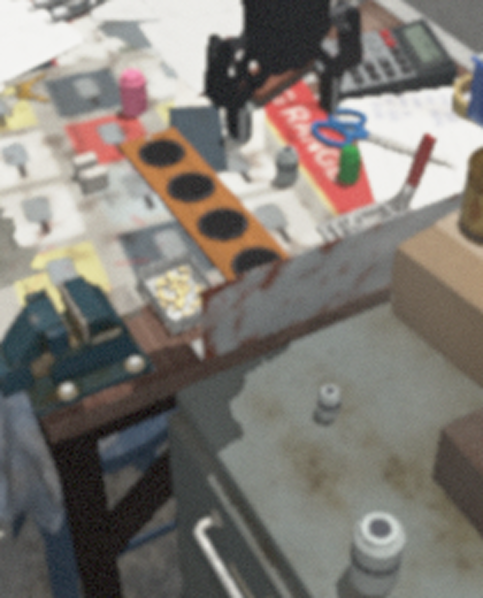

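View pics/top.png

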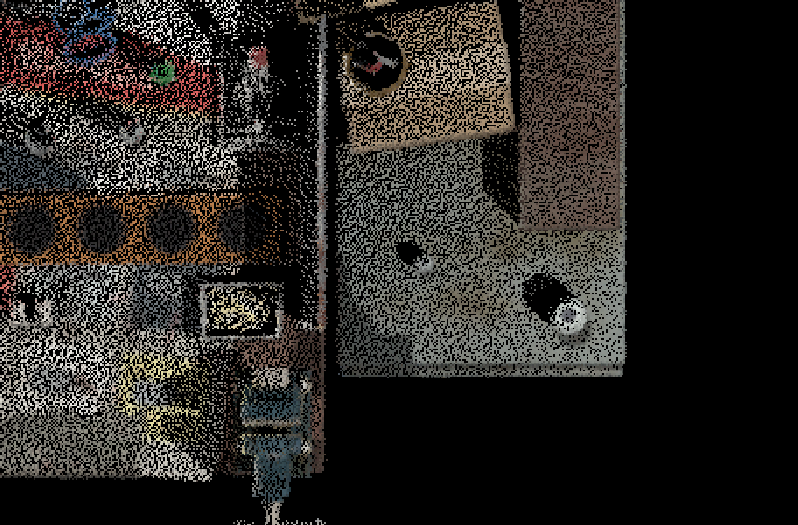

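The tray stands at the -y end (pad_4), so the order is 32→pad_4, 44→pad_3, 56→pad_2, 68→pad_1. The 56 and 44 are on the bench at about (642,304) and (651,198), and the 32 and 68 are on the cabinet at about (503,-135) and (439,-304). Next come the precise fits.

Run:
```python
from h import *
from scipy.optimize import least_squares
c=dict(np.load("pics/scene0.npz"));s=dict(np.load("pics/side0.npz"))
for n,x,y,R,h,z0 in(("56",642,304,17.5,56,0),("44",651,198,14,44,0),("32",503,-135,11,32,-3),("68",439,-304,21,68,-3)):
  for cn,cam in(("scene",c),("side",s)):
    p=cloud(cam).reshape(-1,3)
    near=np.hypot(p[:,0]-x,p[:,1]-y)<45
    k=near&(p[:,2]>z0+6)&(p[:,2]<z0+h-11)
    q=p[k]
    if len(q)<8: print(n,cn,"few",len(q));continue
    f=least_squares(lambda t:np.hypot(q[:,0]-t[0],q[:,1]-t[1])-R,[x,y],loss="soft_l1",f_scale=2).x
    t=p[near&(p[:,2]>z0+6)]
    print(n,cn,len(q),f.round(1),"ztop",np.percentile(t[:,2],[90,98]).round(1),"rms",np.std(np.hypot(*(q[:,:2]-f).T)-R).round(1))
# pads: dark blobs on board
for cn,cam in(("scene",c),("side",s)):
    P=cloud(cam);hsv=cv2.cvtColor(cam["frame"],cv2.COLOR_RGB2HSV)
    m=((cam["frame"].max(2)<60)&(P[...,0]>480)&(P[...,0]<600)&(P[...,1]>30)&(P[...,1]<350)&(abs(P[...,2]-8)<8)).astype(np.uint8)
    N,L,st,ce=cv2.connectedComponentsWithStats(m)
    for i in range(1,N):
        if st[i,4]>60: print(cn,"pad",st[i,4],ray(cam,*ce[i],8).round(1))
H=np.load("pics/H.npy")
def hm(x0,x1,y0,y1):
    return np.percentile(H[int((800-x1)/2):int((800-x0)/2),int((350-y1)/2):int((350-y0)/2)],[50,95,100]).round(0)
print("plank",hm(440,740,-25,-8),"vise",hm(210,380,0,75),"woodblock",hm(540,790,-360,-250),"pen cup",hm(690,760,-120,-45),"box",hm(640,780,-220,-40),"red tool",hm(640,760,40,90),"gauge",hm(420,470,290,345),"tray",hm(415,480,20,120))
```

```text
56 scene 118 [643.5 303.2] ztop [55.4 57.5] rms 1.6
56 side 30 [642.7 307.2] ztop [50.6 52.5] rms 3.8
44 scene 60 [653.  198.3] ztop [42. 44.] rms 1.6
44 side 73 [652.7 203. ] ztop [44.5 46.5] rms 1.5
32 scene 23 [ 500.4 -136.8] ztop [28.5 31.3] rms 1.8
32 side 40 [ 500.6 -132.4] ztop [30.6 31.8] rms 0.9
68 scene few 0
68 side 327 [ 440.4 -297.9] ztop [66.7 67.8] rms 0.7
scene pad 122 [540.4  75.1   8. ]
scene pad 128 [539.6 154.5   8. ]
scene pad 147 [538.9 234.9   8. ]
scene pad 167 [537.7 315.    8. ]
side pad 106 [537.4 314.2   8. ]
side pad 116 [538.1 235.1   8. ]
side pad 144 [538.6 155.2   8. ]
side pad 85 [539.4  84.8   8. ]
plank [ 45.  98. 102.] vise [12. 87. 90.] woodblock [73. 75. 78.] pen cup [-50. 188. 200.] box [ 30. 165. 200.] red tool [-50.  90. 126.] gauge [-50.  25.  28.] tray [-50.  19.  24.]
```

Both cameras give consistent fits: the pads sit at about (540,75), (539,155), (538.5,235) and (537.6,314.7), and the die heights match. In tool axes, dp = [-dz, dy, dx]. I'll start with die_32.

Request:
{"api": "step_arm", "payload": {"dp": [[0, -3.4, -0.6], [0, -3.4, -0.6], [0, -3.4, -0.6], [0, -3.4, -0.6], [2.0, 0, 0], [2.5, 0, 0], [2.5, 0, 0], [2.5, 0, 0]], "turn": [[0, 0, 0], [0, 0, 0], [0, 0, 0], [0, 0, 0], [0, 0, 0], [0, 0, 0], [0, 0, 0], [0, 0, 0]], "gripper": -1, "squeeze": 60}}

```text
clock: 0.77
eef_pos: [500.7, -143.1, 135.2]
eef_rot: [[0.005, -0.001, 1.0], [-0.003, 1.0, 0.001], [-1.0, -0.003, 0.005]]
ft_force: [1.4, 0.2, 0.3]
gripper_width: 0.999
```

```bash
cat > w.py <<'E'
import sys
from cell import r
from h import *
s=r.get_state();print(s["clock"],np.round(s["eef_pos"],1),np.round(s["eef_rot"],3).tolist(),np.round(s["ft_force"],1),s["gripper_width"])
c=r.capture("wrist");np.savez(f"pics/{sys.argv[1]}.npz",**c);cv2.imwrite(f"pics/{sys.argv[1]}.png",c["frame"][:,:,::-1])
print(np.round(c["world_from_camera"],3).tolist())
P=cloud(c);P[c["depth"]<=0]=np.nan
if len(sys.argv)>6:
    from scipy.optimize import least_squares
    x,y,R,z1,z2=map(float,sys.argv[2:7])
    p=P.reshape(-1,3);q=p[(np.hypot(p[:,0]-x,p[:,1]-y)<R+15)&(p[:,2]>z1)&(p[:,2]<z2)]
    f=least_squares(lambda t:np.hypot(q[:,0]-t[0],q[:,1]-t[1])-R,[x,y],loss="soft_l1",f_scale=2).x
    print("side fit",len(q),f.round(1))
    t=p[(np.hypot(p[:,0]-x,p[:,1]-y)<R+15)&(p[:,2]>z2+9)&(p[:,2]<z2+25)]
    if len(t): print("top pts",len(t),"mid-range",((t.max(0)+t.min(0))/2).round(1),t[:,:2].mean(0).round(1),t[:,2].max().round(1))
E
python3 w.py w1 500.5 -134.5 11 3 18
```

```text
0.7667 [ 500.7 -143.1  135.2] [[0.005, -0.001, 1.0], [-0.003, 1.0, 0.001], [-1.0, -0.003, 0.005]] [1.4 0.2 0.3] 0.999467431483131
[[1.0, -0.001, -0.007, 500.778], [0.002, 0.962, 0.273, -74.581], [0.006, -0.273, 0.962, 278.392], [0.0, 0.0, 0.0, 1.0]]
side fit 48 [ 501.6 -134.7]
top pts 230 mid-range [ 501.8 -134.    29.6] [ 501.6 -134. ] 32.2
```

View pics/w1.png

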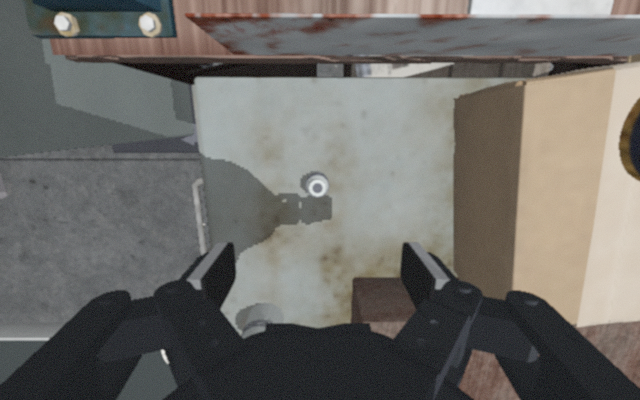

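The die shows at (317,186), with the fit giving (501.7,-134.2). Corrected the lateral offset and going down.

Request:
{"api": "step_arm", "payload": {"dp": [[1.0, 0.9, 0.1], [2.5, 0, 0], [2.5, 0, 0], [2.5, 0, 0], [2.0, 0, 0], [1.0, 0, 0], [0, 0, 0]], "turn": [[0, 0, 0], [0, 0, 0], [0, 0, 0], [0, 0, 0], [0, 0, 0], [0, 0, 0], [0, 0, 0]]}}

```text
clock: 1.4
eef_pos: [499.4, -132.1, 12.2]
eef_rot: [[-0.005, -0.002, 1.0], [0.002, 1.0, 0.002], [-1.0, 0.002, -0.005]]
ft_force: [-0.2, -0.4, -0.2]
gripper_width: 0.999
```

Request:
{"api": "step_arm", "payload": {"dp": [[0.9, -0.2, 0.2], [0.4, 0, 0], [0, 0, 0], [0, 0, 0], [0, 0, 0], [0, 0, 0]], "turn": [[0, 0, 0], [0, 0, 0], [0, 0, 0], [0, 0, 0], [0, 0, 0], [0, 0, 0]]}}

```text
clock: 1.9
eef_pos: [504.0, -135.5, 2.4]
eef_rot: [[0.001, -0.002, 1.0], [-0.001, 1.0, 0.002], [-1.0, -0.001, 0.001]]
ft_force: [0.9, 0.1, 0.2]
gripper_width: 1.001
```

Request:
{"api": "step_arm", "payload": {"dp": [[0, 0, 0], [0, 0, 0], [0, 0, 0], [0, 0, 0], [0, 0, 0], [0, 0, 0], [0, 0, 0], [0, 0, 0]], "turn": [[0, 0, 0], [0, 0, 0], [0, 0, 0], [0, 0, 0], [0, 0, 0], [0, 0, 0], [0, 0, 0], [0, 0, 0]], "gripper": 1}}

```text
clock: 2.57
eef_pos: [504.7, -135.8, 3.9]
eef_rot: [[0.003, -0.002, 1.0], [-0.002, 1.0, 0.002], [-1.0, -0.002, 0.003]]
ft_force: [-0.6, -1.0, 0.4]
gripper_width: 0.227
```

Request:
{"api": "step_arm", "payload": {"dp": [[0, 0, 0], [0, 0, 0], [0, 0, 0]], "turn": [[0, 0, 0], [0, 0, 0], [0, 0, 0]]}}

```text
clock: 2.82
eef_pos: [504.7, -135.8, 3.9]
eef_rot: [[0.003, -0.002, 1.0], [-0.002, 1.0, 0.002], [-1.0, -0.002, 0.003]]
ft_force: [0.3, 0.2, 0.9]
gripper_width: 0.227
```

```bash
python3 w.py w2|head -1; python3 -c "
import cv2;i=cv2.imread('pics/w2.png');cv2.imwrite('pics/w2c.png',cv2.resize(i[100:400,160:480],None,fx=2,fy=2))"
```

```text
2.8167 [ 504.7 -135.8    3.9] [[0.003, -0.002, 1.0], [-0.002, 1.0, 0.002], [-1.0, -0.002, 0.003]] [0.3 0.2 0.9] 0.22688419892186976
```

View pics/w2c.png

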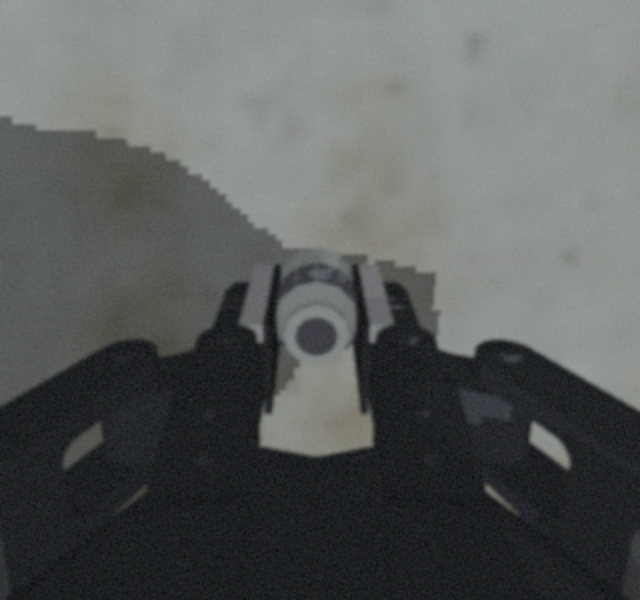

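The picture shows the die held upright between the pads, at (320,320) in the crop. Lifting it over the plank to pad_4.

Request:
{"api": "step_arm", "payload": {"dp": [[-2, 0, 0], [-4, 0, 0], [-4, 0, 0], [-4, 0, 0], [-2.5, 0, 0], [0, 2, 0.3], [0, 3.5, 0.6], [0, 3.5, 0.6]], "turn": [[0, 0, 0], [0, 0, 0], [0, 0, 0], [0, 0, 0], [0, 0, 0], [0, 0, 0], [0, 0, 0], [0, 0, 0]]}}

```text
clock: 3.53
eef_pos: [518.3, -47.7, 176.3]
eef_rot: [[0.001, 0.007, 1.0], [-0.001, 1.0, -0.007], [-1.0, -0.001, 0.001]]
ft_force: [0.7, 0.7, -0.1]
gripper_width: 0.23
```

Request:
{"api": "step_arm", "payload": {"dp": [[0, 3.5, 0.6], [0, 3.5, 0.6], [0, 3.5, 0.6], [0, 1.5, 0.2], [0, 0, 0], [0, 0, 0]], "turn": [[0, 0, 0], [0, 0, 0], [0, 0, 0], [0, 0, 0], [0, 0, 0], [0, 0, 0]]}}

```text
clock: 4.03
eef_pos: [538.9, 83.5, 176.0]
eef_rot: [[0.001, 0.001, 1.0], [-0.0, 1.0, -0.001], [-1.0, -0.0, 0.001]]
ft_force: [-0.3, -0.6, -0.5]
gripper_width: 0.225
```

```bash
cat > pads.py <<'E'
import sys
from h import *
c=dict(np.load(f"pics/{sys.argv[1]}.npz"));P=cloud(c)
m=((c["frame"].max(2)<70)&(P[...,0]>490)&(P[...,0]<590)&(P[...,1]>30)&(P[...,1]<360)&(abs(P[...,2]-8)<7)).astype(np.uint8)
N,L,st,ce=cv2.connectedComponentsWithStats(m)
for i in range(1,N):
    if st[i,4]>300:
        q=P[L==i];print("pad",st[i,4],"c",ray(c,*ce[i],8).round(1)[:2],"size",np.ptp(q[:,0]).round(),np.ptp(q[:,1]).round(),"midrange",((q.max(0)+q.min(0))/2).round(1))
E
python3 w.py w3 539 83 11 169 192; python3 pads.py w3
```

```text
4.0333 [538.9  83.5 176. ] [[0.001, 0.001, 1.0], [-0.0, 1.0, -0.001], [-1.0, -0.0, 0.001]] [-0.3 -0.6 -0.5] 0.22542701168138898
[[1.0, 0.001, -0.002, 539.645], [-0.0, 0.963, 0.27, 151.646], [0.002, -0.27, 0.963, 319.35], [0.0, 0.0, 0.0, 1.0]]
side fit 871 [539.8  85.7]
top pts 2061 mid-range [538.6  84.  209. ] [539.7  87.5] 217.0
pad 2253 c [540.3 236.3] size 50.0 50.0 midrange [540.6 235.1   9.1]
pad 1783 c [541.3 155.9] size 50.0 50.0 midrange [541.6 155.    9.1]
pad 1543 c [541.   74.7] size 54.0 50.0 midrange [540.   75.3   8.9]
```

View pics/w3.png

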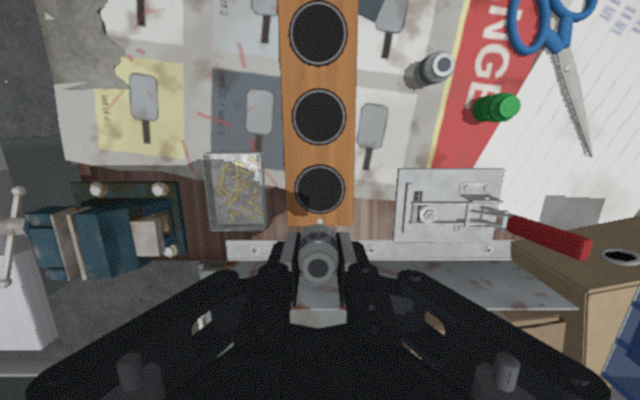

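All clear in the picture: pads at (318,188), (320,117) and (318,32), tray at (237,190). The die in the grip is about 2 mm ahead of the TCP in y. Correcting and descending.

Request:
{"api": "step_arm", "payload": {"dp": [[1.0, -1.0, 0.1], [2.5, 0, 0], [3, 0, 0], [3, 0, 0], [2.5, 0, 0], [1.5, 0, 0], [0, 0, 0], [0, 0, 0]], "turn": [[0, 0, 0], [0, 0, 0], [0, 0, 0], [0, 0, 0], [0, 0, 0], [0, 0, 0], [0, 0, 0], [0, 0, 0]]}}

```text
clock: 4.75
eef_pos: [539.6, 57.8, 32.4]
eef_rot: [[0.002, 0.015, 1.0], [-0.003, 1.0, -0.015], [-1.0, -0.003, 0.002]]
ft_force: [-0.4, 0.8, 0.6]
gripper_width: 0.226
```

Request:
{"api": "step_arm", "payload": {"dp": [[0, 0.7, 0], [0, 0.5, 0], [0, 0, 0], [0, 0, 0]], "turn": [[0, 0, 0], [0, 0, 0], [0, 0, 0], [0, 0, 0]]}}

```text
clock: 5.08
eef_pos: [541.3, 68.7, 35.4]
eef_rot: [[0.006, 0.018, 1.0], [-0.003, 1.0, -0.018], [-1.0, -0.003, 0.006]]
ft_force: [-0.1, 0.5, -0.7]
gripper_width: 0.227
```

Request:
{"api": "step_arm", "payload": {"dp": [[0.8, 0.4, -0.1], [0.8, 0, 0], [0, 0, 0], [0, 0, 0]], "turn": [[0, 0, 0], [0, 0, 0], [0, 0, 0], [0, 0, 0]]}}

```text
clock: 5.42
eef_pos: [541.2, 73.6, 19.2]
eef_rot: [[0.01, 0.017, 1.0], [-0.003, 1.0, -0.017], [-1.0, -0.003, 0.01]]
ft_force: [-0.2, 0.8, -0.8]
gripper_width: 0.224
```

Request:
{"api": "step_arm", "payload": {"dp": [[0.4, -0.1, 0], [0, 0, 0], [0, 0, 0]], "turn": [[0, 0.5, 0], [0, 0, 0], [0, 0, 0]]}}

```text
clock: 5.67
eef_pos: [541.2, 72.5, 14.6]
eef_rot: [[-0.0, 0.016, 1.0], [-0.003, 1.0, -0.016], [-1.0, -0.003, -0.0]]
ft_force: [-0.4, -0.3, 0.1]
gripper_width: 0.23
```

Request:
{"api": "step_arm", "payload": {"dp": [[0.15, 0, 0], [0, 0, 0], [0, 0, 0]], "turn": [[0, 0, 0], [0, 0, 0], [0, 0, 0]]}}

```text
clock: 5.92
eef_pos: [541.7, 72.3, 15.2]
eef_rot: [[0.001, 0.017, 1.0], [-0.003, 1.0, -0.017], [-1.0, -0.003, 0.001]]
ft_force: [-0.9, 1.0, -0.4]
gripper_width: 0.228
```

Request:
{"api": "step_arm", "payload": {"dp": [[0, 0, 0], [0, 0, 0], [0, 0, 0], [0, 0, 0], [0, 0, 0], [0, 0, 0]], "turn": [[0, 0, 0], [0, 0, 0], [0, 0, 0], [0, 0, 0], [0, 0, 0], [0, 0, 0]], "gripper": 0.1}}

```text
clock: 6.42
eef_pos: [541.8, 72.1, 14.9]
eef_rot: [[0.001, 0.017, 1.0], [-0.003, 1.0, -0.017], [-1.0, -0.003, 0.001]]
ft_force: [-0.8, 0.3, -0.7]
gripper_width: 0.452
```

Request:
{"api": "step_arm", "payload": {"dp": [[-2, 0, 0], [-4, 0, 0], [-4, 0, 0], [-4, 0, 0], [-2.5, 0, 0], [-0.5, 0, 0], [0, 0, 0]], "turn": [[0, 0, 0], [0, 0, 0], [0, 0, 0], [0, 0, 0], [0, 0, 0], [0, 0, 0], [0, 0, 0]], "gripper": -1}}

```text
clock: 7.0
eef_pos: [540.4, 72.7, 190.9]
eef_rot: [[-0.004, 0.017, 1.0], [-0.003, 1.0, -0.017], [-1.0, -0.003, -0.004]]
ft_force: [-0.7, 0.1, -0.5]
gripper_width: 1.0
```

```bash
python3 w.py w4 541 75 11 14 29; python3 pads.py w4
```

```text
7.0 [540.4  72.7 190.9] [[-0.004, 0.017, 1.0], [-0.003, 1.0, -0.017], [-1.0, -0.003, -0.004]] [-0.7  0.1 -0.5] 1.0002326091092768
[[1.0, 0.015, 0.008, 543.052], [-0.016, 0.962, 0.273, 141.219], [-0.003, -0.273, 0.962, 334.128], [0.0, 0.0, 0.0, 1.0]]
side fit 32 [542.7  73.5]
top pts 166 mid-range [542.9  73.6  40.3] [542.7  74. ] 42.5
pad 2072 c [540.3 236. ] size 50.0 49.0 midrange [540.6 234.7   9. ]
pad 1680 c [541.3 156. ] size 49.0 50.0 midrange [541.3 155.1   8.7]
pad 1088 c [541.   75.8] size 49.0 54.0 midrange [541.8  72.6  10. ]
```

Die_32 stands upright about 2 mm from its pad's centre. Next is die_68.

Request:
{"api": "step_arm", "payload": {"dp": [[0, -3, -0.8], [0, -3.7, -1.0], [0, -3.7, -1.0], [0, -3.7, -1.0], [0, -3.7, -1.0], [0, -3.7, -1.0], [0, -3.7, -1.0], [0, -3.5, -1.0]], "turn": [[1, 0, 0], [0, 0, 0], [0, 0, 0], [0, 0, 0], [0, 0, 0], [0, 0, 0], [0, 0, 0], [0, 0, 0]]}}

```text
clock: 7.72
eef_pos: [445.8, -215.0, 176.3]
eef_rot: [[-0.025, 0.024, 0.999], [0.008, 1.0, -0.024], [-1.0, 0.008, -0.025]]
ft_force: [0.7, 0.1, -0.7]
gripper_width: 0.999
```

Request:
{"api": "step_arm", "payload": {"dp": [[0, -3, -0.8], [0, -2.5, -0.6], [0, 0, 0], [0, 0, 0]], "turn": [[0, 0, 0], [0, 0, 0], [0, 0, 0], [0, 0, 0]]}}

```text
clock: 8.05
eef_pos: [424.3, -276.5, 168.1]
eef_rot: [[-0.035, 0.033, 0.999], [0.017, 0.999, -0.032], [-0.999, 0.016, -0.035]]
ft_force: [0.5, 0.8, -1.9]
gripper_width: 1.003
```

```bash
python3 w.py w5 440 -298 21 10 53
```

```text
8.05 [ 424.3 -276.5  168.1] [[-0.035, 0.033, 0.999], [0.017, 0.999, -0.032], [-0.999, 0.016, -0.035]] [ 0.5  0.8 -1.9] 1.0030946752841607
[[0.999, 0.022, 0.041, 432.384], [-0.031, 0.967, 0.254, -210.891], [-0.034, -0.255, 0.966, 312.476], [0.0, 0.0, 0.0, 1.0]]
side fit 344 [ 441.3 -300.2]
top pts 864 mid-range [ 440.8 -299.1   65.2] [ 441.1 -298.5] 68.4
```

Request:
{"api": "step_arm", "payload": {"dp": [[0, -1.2, 0.8], [0, -1.0, 0.8], [1.5, 0, 0], [1.5, 0, 0], [0, 0, 0], [0, 0, 0]], "turn": [[-1.8, -2.0, -1.0], [0, 0, 0], [0, 0, 0], [0, 0, 0], [0, 0, 0], [0, 0, 0]]}}

```text
clock: 8.6
eef_pos: [442.3, -291.5, 132.7]
eef_rot: [[-0.003, -0.009, 1.0], [0.004, 1.0, 0.009], [-1.0, 0.004, -0.003]]
ft_force: [0.5, -0.8, 0.7]
gripper_width: 1.001
```

Request:
{"api": "step_arm", "payload": {"dp": [[0.5, -0.6, -0.1], [1.5, -0.2, 0], [2, 0, 0], [2, 0, 0], [2, 0, 0], [1.5, 0, 0], [0, 0, 0], [0, 0, 0]], "turn": [[0, 0, 0], [0, 0, 0], [0, 0, 0], [0, 0, 0], [0, 0, 0], [0, 0, 0], [0, 0, 0], [0, 0, 0]]}}

```text
clock: 9.27
eef_pos: [444.0, -300.0, 37.6]
eef_rot: [[0.002, -0.014, 1.0], [-0.002, 1.0, 0.014], [-1.0, -0.002, 0.002]]
ft_force: [0.3, -0.4, 0.5]
gripper_width: 0.999
```

Request:
{"api": "step_arm", "payload": {"dp": [[1.0, 0, -0.2], [1.2, 0, 0], [0.4, 0, 0], [0, 0, 0], [0, 0, 0]], "turn": [[0, 0, 0], [0, 0, 0], [0, 0, 0], [0, 0, 0], [0, 0, 0]]}}

```text
clock: 9.68
eef_pos: [443.4, -301.8, 13.8]
eef_rot: [[0.007, -0.015, 1.0], [-0.007, 1.0, 0.015], [-1.0, -0.007, 0.007]]
ft_force: [0.1, -0.4, 0.1]
gripper_width: 0.996
```

Request:
{"api": "step_arm", "payload": {"dp": [[0, 0, 0], [0, 0, 0], [0, 0, 0], [0, 0, 0], [0, 0, 0], [0, 0, 0], [0, 0, 0], [0, 0, 0]], "turn": [[0, 0, 0], [0, 0, 0], [0, 0, 0], [0, 0, 0], [0, 0, 0], [0, 0, 0], [0, 0, 0], [0, 0, 0]], "gripper": 1, "squeeze": 80}}

```text
clock: 10.35
eef_pos: [443.9, -302.5, 16.1]
eef_rot: [[0.008, -0.015, 1.0], [-0.009, 1.0, 0.015], [-1.0, -0.009, 0.008]]
ft_force: [-0.6, 0.3, -0.2]
gripper_width: 0.479
```

Gripped (0.479 of 85 mm fits 42 mm). Lifting and carrying to pad_1.

Request:
{"api": "step_arm", "payload": {"dp": [[-2, 0, 0], [-4, 0, 0], [-4, 0, 0], [-4, 0, 0], [-3, 0, 0], [-1, 0, 0], [0, 2, 0.3], [0, 3.5, 0.5]], "turn": [[0, 0, 0], [0, 0, 0], [0, 0, 0], [0, 0, 0], [0, 0, 0], [0, 0, 0], [0, 0, 0], [0, 0, 0]]}}

```text
clock: 11.02
eef_pos: [447.5, -247.2, 201.0]
eef_rot: [[0.003, -0.009, 1.0], [-0.004, 1.0, 0.009], [-1.0, -0.004, 0.003]]
ft_force: [1.5, -0.0, -3.7]
gripper_width: 0.473
```

Request:
{"api": "step_arm", "payload": {"dp": [[0, 3.8, 0.6], [0, 3.8, 0.6], [0, 3.8, 0.6], [0, 3.8, 0.6], [0, 3.8, 0.6], [0, 3.8, 0.6], [0, 3.8, 0.6], [0, 3.8, 0.6]], "turn": [[0, 0, 0], [0, 0, 0], [0, 0, 0], [0, 0, 0], [0, 0, 0], [0, 0, 0], [0, 0, 0], [0, 0, 0]]}}

```text
clock: 11.68
eef_pos: [491.1, 70.3, 198.0]
eef_rot: [[-0.0, -0.003, 1.0], [-0.002, 1.0, 0.003], [-1.0, -0.002, -0.0]]
ft_force: [0.9, -0.4, -4.1]
gripper_width: 0.472
```

Request:
{"api": "step_arm", "payload": {"dp": [[0, 3.8, 0.8], [0, 3.8, 0.8], [0, 3.8, 0.8], [0, 3.8, 0.8], [0, 3.0, 0.6], [0, 2.0, 0.4], [0, 0, 0], [0, 0, 0]], "turn": [[0, 0, 0], [0, 0, 0], [0, 0, 0], [0, 0, 0], [0, 0, 0], [0, 0, 0], [0, 0, 0], [0, 0, 0]]}}

```text
clock: 12.35
eef_pos: [528.7, 291.5, 192.0]
eef_rot: [[-0.009, -0.012, 1.0], [-0.002, 1.0, 0.012], [-1.0, -0.002, -0.009]]
ft_force: [0.1, -0.2, -3.9]
gripper_width: 0.477
```

```bash
python3 w.py w6 540 312 21 190 228; python3 pads.py w6
```

```text
12.35 [528.7 291.5 192. ] [[-0.009, -0.012, 1.0], [-0.002, 1.0, 0.012], [-1.0, -0.002, -0.009]] [ 0.1 -0.2 -3.9] 0.4771939665560709
[[1.0, -0.014, 0.004, 530.001], [0.013, 0.962, 0.272, 359.863], [-0.008, -0.272, 0.962, 335.236], [0.0, 0.0, 0.0, 1.0]]
side fit 2905 [530.9 294.1]
top pts 7315 mid-range [540.2 295.8 245. ] [539.  298.2] 253.0
pad 1421 c [539.6 315.7] size 48.0 50.0 midrange [539.5 315.6   9.6]
```

Request:
{"api": "step_arm", "payload": {"dp": [[0, 1.0, 0.5], [1.0, 1.0, 0.3], [2.5, 0, 0], [2.5, 0, 0], [2.5, 0, 0], [2, 0, 0], [1, 0, 0], [0, 0, 0]], "turn": [[0, -0.5, 0], [0, 0, 0], [0, 0, 0], [0, 0, 0], [0, 0, 0], [0, 0, 0], [0, 0, 0], [0, 0, 0]]}}

```text
clock: 13.07
eef_pos: [539.1, 310.9, 69.6]
eef_rot: [[0.002, -0.004, 1.0], [-0.001, 1.0, 0.004], [-1.0, -0.001, 0.002]]
ft_force: [-0.8, -0.1, -3.7]
gripper_width: 0.474
```

Request:
{"api": "step_arm", "payload": {"dp": [[1.0, 0.2, -0.1], [1.4, 0, 0], [1.0, 0, 0], [0, 0, 0], [0, 0, 0], [0, 0, 0]], "turn": [[0, 0, 0], [0, 0, 0], [0, 0, 0], [0, 0, 0], [0, 0, 0], [0, 0, 0]]}}

```text
clock: 13.57
eef_pos: [540.6, 314.0, 36.6]
eef_rot: [[0.008, -0.003, 1.0], [0.001, 1.0, 0.003], [-1.0, 0.001, 0.008]]
ft_force: [-0.6, 0.1, -4.0]
gripper_width: 0.474
```

Request:
{"api": "step_arm", "payload": {"dp": [[0.6, -0.1, -0.2], [0.2, 0, 0], [0, 0, 0], [0, 0, 0]], "turn": [[0, 0, 0], [0, 0, 0], [0, 0, 0], [0, 0, 0]]}}

```text
clock: 13.9
eef_pos: [539.5, 313.3, 30.2]
eef_rot: [[0.012, -0.003, 1.0], [0.003, 1.0, 0.003], [-1.0, 0.002, 0.012]]
ft_force: [-0.7, -0.6, -3.8]
gripper_width: 0.478
```

Request:
{"api": "step_arm", "payload": {"dp": [[0.2, 0, 0], [0, 0, 0], [0, 0, 0]], "turn": [[0, 0.3, 0], [0, 0, 0], [0, 0, 0]]}}

```text
clock: 14.15
eef_pos: [539.9, 313.4, 28.5]
eef_rot: [[0.007, -0.003, 1.0], [0.003, 1.0, 0.003], [-1.0, 0.003, 0.007]]
ft_force: [-0.1, 0.5, -4.3]
gripper_width: 0.478
```

Request:
{"api": "step_arm", "payload": {"dp": [[0.1, 0, 0], [0, 0, 0], [0, 0, 0]], "turn": [[0, 0, 0], [0, 0, 0], [0, 0, 0]]}}

```text
clock: 14.4
eef_pos: [540.0, 313.4, 27.5]
eef_rot: [[0.007, -0.002, 1.0], [0.003, 1.0, 0.002], [-1.0, 0.003, 0.007]]
ft_force: [0.5, -0.2, -3.8]
gripper_width: 0.477
```

Request:
{"api": "step_arm", "payload": {"dp": [[0.1, 0, 0], [0, 0, 0], [0, 0, 0]], "turn": [[0, 0, 0], [0, 0, 0], [0, 0, 0]]}}

```text
clock: 14.65
eef_pos: [540.2, 313.6, 27.0]
eef_rot: [[0.008, -0.003, 1.0], [0.003, 1.0, 0.003], [-1.0, 0.003, 0.008]]
ft_force: [-0.6, -0.1, -4.8]
gripper_width: 0.473
```

Request:
{"api": "step_arm", "payload": {"dp": [[0, 0, 0], [0, 0, 0], [0, 0, 0], [0, 0, 0], [0, 0, 0], [0, 0, 0]], "turn": [[0, 0, 0], [0, 0, 0], [0, 0, 0], [0, 0, 0], [0, 0, 0], [0, 0, 0]], "gripper": -0.5}}

```text
clock: 15.15
eef_pos: [541.6, 314.1, 28.8]
eef_rot: [[0.012, -0.003, 1.0], [0.005, 1.0, 0.002], [-1.0, 0.005, 0.012]]
ft_force: [0.3, 1.4, 0.2]
gripper_width: 0.75
```

Request:
{"api": "step_arm", "payload": {"dp": [[-2, 0, 0], [-3.5, 0, 0], [-3.5, 0, 0], [-3.5, 0, 0], [-2, 0, 0], [0, 0, 0], [0, 0, 0]], "turn": [[0, 0, 0], [0, 0, 0], [0, 0, 0], [0, 0, 0], [0, 0, 0], [0, 0, 0], [0, 0, 0]]}}

```text
clock: 15.73
eef_pos: [539.0, 313.0, 179.1]
eef_rot: [[0.009, -0.002, 1.0], [0.004, 1.0, 0.002], [-1.0, 0.004, 0.009]]
ft_force: [0.4, 0.3, -0.6]
gripper_width: 0.749
```

```bash
python3 w.py w7 540 315 21 14 64; python3 pads.py w7
```

```text
15.7333 [539.  313.  179.1] [[0.009, -0.002, 1.0], [0.004, 1.0, 0.002], [-1.0, 0.004, 0.009]] [ 0.4  0.3 -0.6] 0.7487235753910604
[[1.0, -0.0, -0.011, 538.465], [0.003, 0.964, 0.266, 380.527], [0.01, -0.266, 0.964, 322.718], [0.0, 0.0, 0.0, 1.0]]
side fit 244 [541.1 316.1]
top pts 883 mid-range [541.4 317.6  76.1] [541.1 317.4] 79.2
pad 305 c [528.3 325.8] size 54.0 39.0 midrange [537.  321.   10.4]
pad 1225 c [540.7 235.2] size 51.0 50.0 midrange [540.7 235.    9.2]
pad 1087 c [541.3 155.7] size 50.0 55.0 midrange [541.4 157.5   9.6]
```

Die_68 stands upright about 2 mm from its pad's centre. Next is die_56.

Request:
{"api": "step_arm", "payload": {"dp": [[0, -0.2, 2], [0, -0.2, 2.5], [0, -0.2, 2.5], [0, 0, 2], [0, 0, 1], [1, 0, 0], [0, 0, 0]], "turn": [[0, 0, 0], [0, 0, 0], [0, 0, 0], [0, 0, 0], [0, 0, 0], [0, 0, 0], [0, 0, 0]], "gripper": -1}}

```text
clock: 16.37
eef_pos: [639.2, 306.0, 155.1]
eef_rot: [[-0.009, -0.003, 1.0], [-0.002, 1.0, 0.003], [-1.0, -0.002, -0.009]]
ft_force: [-0.3, -0.0, -1.7]
gripper_width: 0.999
```

```bash
python3 w.py w8 643.5 304 17.5 8 44
```

```text
16.3667 [639.2 306.  155.1] [[-0.009, -0.003, 1.0], [-0.002, 1.0, 0.003], [-1.0, -0.002, -0.009]] [-0.3 -0.  -1.7] 0.9989689304785466
[[1.0, -0.006, 0.006, 641.099], [0.004, 0.962, 0.271, 374.314], [-0.008, -0.271, 0.962, 298.434], [0.0, 0.0, 0.0, 1.0]]
side fit 199 [645.  305.4]
top pts 618 mid-range [644.8 305.6  56. ] [644.9 306.6] 59.0
```

View pics/w8.png

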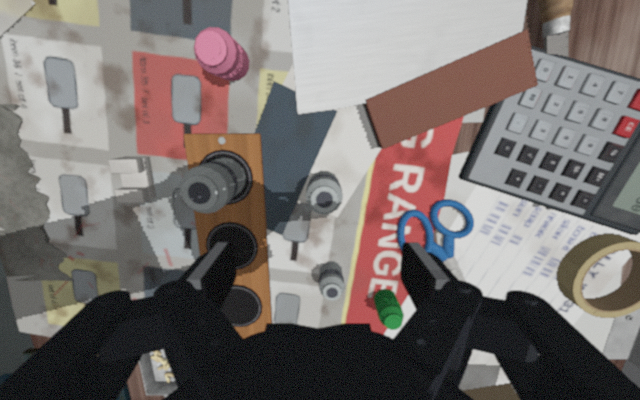

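Path clear; die_56 is at (323,193), with the fit giving (644.5,305.5). Going down.

Request:
{"api": "step_arm", "payload": {"dp": [[0.5, 0, 0.4], [2, 0, 0], [2.5, 0, 0], [2.5, 0, 0], [2, 0, 0], [1, 0, 0], [0, 0, 0], [0, 0, 0]], "turn": [[0, -0.5, 0], [0, 0, 0], [0, 0, 0], [0, 0, 0], [0, 0, 0], [0, 0, 0], [0, 0, 0], [0, 0, 0]]}}

```text
clock: 17.08
eef_pos: [639.8, 307.9, 47.1]
eef_rot: [[0.004, -0.007, 1.0], [-0.001, 1.0, 0.007], [-1.0, -0.001, 0.004]]
ft_force: [-0.6, -0.6, 0.2]
gripper_width: 1.005
```

Request:
{"api": "step_arm", "payload": {"dp": [[1.0, -0.2, 0.3], [1.5, 0, 0], [1.0, 0, 0], [0.4, 0, 0], [0, 0, 0], [0, 0, 0]], "turn": [[0, 0, 0], [0, 0, 0], [0, 0, 0], [0, 0, 0], [0, 0, 0], [0, 0, 0]]}}

```text
clock: 17.58
eef_pos: [644.9, 306.2, 7.8]
eef_rot: [[0.01, -0.007, 1.0], [0.001, 1.0, 0.007], [-1.0, 0.0, 0.01]]
ft_force: [0.3, -0.7, 1.0]
gripper_width: 1.002
```

Request:
{"api": "step_arm", "payload": {"dp": [[0.1, -0.2, -0.1], [0, 0, 0], [0, 0, 0], [0, 0, 0], [0, 0, 0], [0, 0, 0], [0, 0, 0], [0, 0, 0]], "turn": [[0, 0.5, 0], [0, 0, 0], [0, 0, 0], [0, 0, 0], [0, 0, 0], [0, 0, 0], [0, 0, 0], [0, 0, 0]], "gripper": 1}}

```text
clock: 18.25
eef_pos: [644.5, 304.2, 8.5]
eef_rot: [[0.002, -0.007, 1.0], [0.001, 1.0, 0.007], [-1.0, 0.001, 0.003]]
ft_force: [0.2, -0.2, 0.1]
gripper_width: 0.389
```

Request:
{"api": "step_arm", "payload": {"dp": [[0, 0, 0], [0, 0, 0], [0, 0, 0]], "turn": [[0, 0, 0], [0, 0, 0], [0, 0, 0]]}}

```text
clock: 18.5
eef_pos: [644.5, 304.2, 8.5]
eef_rot: [[0.002, -0.007, 1.0], [0.001, 1.0, 0.007], [-1.0, 0.001, 0.002]]
ft_force: [0.3, -0.1, -1.5]
gripper_width: 0.394
```

Request:
{"api": "step_arm", "payload": {"dp": [[-2, 0, 0], [-4, 0, 0], [-4, 0, 0], [-2, 0, 0], [0, -1.5, -2], [0, -2.3, -3.2], [0, -2, -3], [0, -1, -1]], "turn": [[0, 0, 0], [0, 0, 0], [0, 0, 0], [0, 0, 0], [0, 0, 0], [0, 0, 0], [0, 0, 0], [0, 0, 0]]}}

```text
clock: 19.17
eef_pos: [548.9, 234.4, 130.0]
eef_rot: [[-0.001, -0.009, 1.0], [0.0, 1.0, 0.009], [-1.0, 0.0, -0.001]]
ft_force: [0.6, -0.0, -1.4]
gripper_width: 0.391
```

Request:
{"api": "step_arm", "payload": {"dp": [[0, 0, 0], [0, 0, 0], [0, 0, 0]], "turn": [[0, 0, 0], [0, 0, 0], [0, 0, 0]]}}

```text
clock: 19.42
eef_pos: [547.3, 233.0, 130.9]
eef_rot: [[-0.001, -0.008, 1.0], [0.0, 1.0, 0.008], [-1.0, 0.0, -0.001]]
ft_force: [0.2, -0.1, -2.1]
gripper_width: 0.387
```

```bash
python3 w.py w9 545 235 17.5 128 160; python3 pads.py w9
```

```text
19.4167 [547.3 233.  130.9] [[-0.001, -0.008, 1.0], [0.0, 1.0, 0.008], [-1.0, 0.0, -0.001]] [ 0.2 -0.1 -2.1] 0.38746644407921615
[[1.0, -0.009, -0.002, 547.836], [0.009, 0.963, 0.27, 301.069], [-0.0, -0.27, 0.963, 274.329], [0.0, 0.0, 0.0, 1.0]]
side fit 2352 [548. 235.]
top pts 6567 mid-range [544.4 236.8 177. ] [547.  239.6] 185.0
pad 330 c [528.4 298.7] size 52.0 36.0 midrange [536.5 306.2   8.8]
pad 2136 c [538.9 235.1] size 54.0 52.0 midrange [538.2 234.5   9.1]
```

Request:
{"api": "step_arm", "payload": {"dp": [[0.5, 0, -0.7], [2, 0, 0], [2, 0, 0], [2, 0, 0], [1.5, 0, 0], [0.5, 0, 0], [0, 0, 0], [0, 0, 0]], "turn": [[0, 0, 0], [0, 0, 0], [0, 0, 0], [0, 0, 0], [0, 0, 0], [0, 0, 0], [0, 0, 0], [0, 0, 0]]}}

```text
clock: 20.13
eef_pos: [546.2, 237.5, 41.2]
eef_rot: [[0.003, -0.011, 1.0], [0.002, 1.0, 0.011], [-1.0, 0.002, 0.003]]
ft_force: [0.3, -0.2, -1.9]
gripper_width: 0.391
```

Request:
{"api": "step_arm", "payload": {"dp": [[0.6, -0.4, -0.6], [1.0, 0, 0], [0, 0, 0], [0, 0, 0], [0, 0, 0]], "turn": [[0, 0, 0], [0, 0, 0], [0, 0, 0], [0, 0, 0], [0, 0, 0]]}}

```text
clock: 20.55
eef_pos: [543.5, 234.8, 27.9]
eef_rot: [[0.01, -0.011, 1.0], [0.003, 1.0, 0.011], [-1.0, 0.003, 0.01]]
ft_force: [-1.7, -0.3, -1.8]
gripper_width: 0.392
```

Request:
{"api": "step_arm", "payload": {"dp": [[0.6, -0.1, -0.4], [0.3, 0, 0], [0, 0, 0], [0, 0, 0], [0, 0, 0]], "turn": [[0, 0.4, 0], [0, 0, 0], [0, 0, 0], [0, 0, 0], [0, 0, 0]]}}

```text
clock: 20.97
eef_pos: [540.1, 234.1, 19.1]
eef_rot: [[0.004, -0.012, 1.0], [0.004, 1.0, 0.012], [-1.0, 0.004, 0.004]]
ft_force: [0.4, -0.3, -2.1]
gripper_width: 0.392
```

Request:
{"api": "step_arm", "payload": {"dp": [[0.2, -0.1, 0], [0, 0, 0], [0, 0, 0], [0.1, 0, 0], [0, 0, 0], [0, 0, 0]], "turn": [[0, 0, 0], [0, 0, 0], [0, 0, 0], [0, 0, 0], [0, 0, 0], [0, 0, 0]]}}

```text
clock: 21.47
eef_pos: [540.7, 233.1, 16.6]
eef_rot: [[0.006, -0.012, 1.0], [0.004, 1.0, 0.011], [-1.0, 0.004, 0.006]]
ft_force: [-0.3, -0.3, -3.1]
gripper_width: 0.386
```

Now I release, rise, and head towards die_44 at about (653,200).

Request:
{"api": "step_arm", "payload": {"dp": [[0, 0, 0], [0, 0, 0], [0, 0, 0], [0, 0, 0], [0, 0, 0], [0, 0, 0]], "turn": [[0, 0, 0], [0, 0, 0], [0, 0, 0], [0, 0, 0], [0, 0, 0], [0, 0, 0]], "gripper": -0.4}}

```text
clock: 21.97
eef_pos: [541.4, 233.2, 17.4]
eef_rot: [[0.008, -0.012, 1.0], [0.005, 1.0, 0.012], [-1.0, 0.004, 0.008]]
ft_force: [-0.5, -0.5, 0.4]
gripper_width: 0.698
```

Request:
{"api": "step_arm", "payload": {"dp": [[-2, 0, 0], [-4, 0, 0], [-4, 0, 0], [-3, 0, 0], [0, -1, 2.5], [0, -1, 3.5], [0, -1, 3.5], [0, -0.5, 1.5]], "turn": [[0, 0, 0], [0, 0, 0], [0, 0, 0], [0, 0, 0], [0, 0, 0], [0, 0, 0], [0, 0, 0], [0, 0, 0]]}}

```text
clock: 22.63
eef_pos: [651.3, 199.5, 156.0]
eef_rot: [[0.008, -0.016, 1.0], [0.004, 1.0, 0.016], [-1.0, 0.004, 0.008]]
ft_force: [-0.9, -0.4, -0.3]
gripper_width: 0.698
```

Request:
{"api": "step_arm", "payload": {"dp": [[0, 0, 0], [0, 0, 0], [0, 0, 0], [0, 0, 0]], "turn": [[0, 0, 0], [0, 0, 0], [0, 0, 0], [0, 0, 0]], "gripper": -0.6}}

```text
clock: 22.97
eef_pos: [652.5, 198.2, 154.7]
eef_rot: [[0.007, -0.014, 1.0], [0.004, 1.0, 0.013], [-1.0, 0.004, 0.007]]
ft_force: [0.1, 0.1, 0.3]
gripper_width: 0.802
```

```bash
python3 w.py w10 653.5 200 14 7 32; python3 pads.py w10
```

```text
22.9667 [652.5 198.2 154.7] [[0.007, -0.014, 1.0], [0.004, 1.0, 0.013], [-1.0, 0.004, 0.007]] [0.1 0.1 0.3] 0.8019066597612748
[[1.0, -0.012, -0.011, 651.473], [0.014, 0.964, 0.266, 265.618], [0.008, -0.266, 0.964, 298.355], [0.0, 0.0, 0.0, 1.0]]
side fit 111 [654.1 200.8]
top pts 363 mid-range [654.2 201.5  44. ] [654.1 201.6] 46.9
pad 702 c [547.  306.3] size 54.0 58.0 midrange [541.3 314.8  10.5]
pad 840 c [549.2 234.8] size 49.0 55.0 midrange [544.9 232.7   9.4]
pad 357 c [498.9 156. ] size 13.0 99.0 midrange [496.6 147.4   4.3]
pad 2172 c [541.3 156.1] size 60.0 60.0 midrange [541.3 155.    8.7]
```

View pics/w10.png

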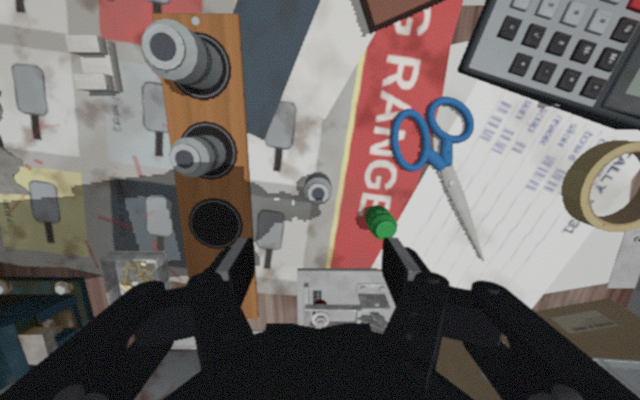

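Die_56 stands on pad_2 and die_68 on pad_1. Die_44 is at (317,188), and the green decoy at (380,222) is clear of the fingers in y. Going down with a narrower opening.

Request:
{"api": "step_arm", "payload": {"dp": [[0.5, 0.1, 0.1], [2, 0, 0], [2.5, 0, 0], [2.5, 0, 0], [2, 0, 0], [1, 0, 0], [0, 0, 0], [0, 0, 0]], "turn": [[0, 0.3, 0], [0, 0, 0], [0, 0, 0], [0, 0, 0], [0, 0, 0], [0, 0, 0], [0, 0, 0], [0, 0, 0]], "gripper": -0.4}}

```text
clock: 23.68
eef_pos: [650.9, 203.5, 47.3]
eef_rot: [[0.002, -0.018, 1.0], [0.005, 1.0, 0.018], [-1.0, 0.005, 0.002]]
ft_force: [-0.8, -0.2, -0.0]
gripper_width: 0.702
```

Request:
{"api": "step_arm", "payload": {"dp": [[1.0, -0.3, 0.2], [1.5, -0.1, 0], [1.0, 0, 0], [0.4, 0, 0], [0, 0, 0], [0, 0, 0]], "turn": [[0, 0, 0], [0, 0, 0], [0, 0, 0], [0, 0, 0], [0, 0, 0], [0, 0, 0]]}}

```text
clock: 24.18
eef_pos: [656.2, 199.7, 11.0]
eef_rot: [[0.011, -0.019, 1.0], [0.006, 1.0, 0.019], [-1.0, 0.006, 0.011]]
ft_force: [0.2, -0.4, 0.4]
gripper_width: 0.698
```

Request:
{"api": "step_arm", "payload": {"dp": [[0.6, 0, -0.2], [0, 0, 0], [0, 0, 0]], "turn": [[0, 0.5, -0.3], [0, 0, 0], [0, 0, 0]]}}

```text
clock: 24.43
eef_pos: [654.9, 199.9, 6.1]
eef_rot: [[0.004, -0.019, 1.0], [0.0, 1.0, 0.019], [-1.0, 0.0, 0.004]]
ft_force: [-0.4, -0.7, 1.5]
gripper_width: 0.7
```

Request:
{"api": "step_arm", "payload": {"dp": [[0, 0, 0], [0, 0, 0], [0, 0, 0], [0, 0, 0], [0, 0, 0], [0, 0, 0], [0, 0, 0], [0, 0, 0]], "turn": [[0, 0, 0], [0, 0, 0], [0, 0, 0], [0, 0, 0], [0, 0, 0], [0, 0, 0], [0, 0, 0], [0, 0, 0]], "gripper": 1}}

```text
clock: 25.1
eef_pos: [655.2, 200.0, 7.1]
eef_rot: [[0.005, -0.019, 1.0], [0.0, 1.0, 0.019], [-1.0, 0.0, 0.005]]
ft_force: [-0.8, -0.5, -0.1]
gripper_width: 0.304
```

Request:
{"api": "step_arm", "payload": {"dp": [[-2, 0, 0], [-4, 0, 0], [-4, 0, 0], [-2, 0, 0], [0, -1, -2], [0, -1.5, -3.5], [0, -1.2, -3.5], [0, -0.8, -2]], "turn": [[0, 0, 0], [0, 0, 0], [0, 0, 0], [0, 0, 0], [0, 0, 0], [0, 0, 0], [0, 0, 0], [0, 0, 0]]}}

```text
clock: 25.77
eef_pos: [542.9, 152.1, 129.3]
eef_rot: [[0.004, -0.02, 1.0], [0.0, 1.0, 0.02], [-1.0, -0.0, 0.004]]
ft_force: [-0.3, -1.2, -0.7]
gripper_width: 0.302
```

Request:
{"api": "step_arm", "payload": {"dp": [[0, 0, 0], [0, 0, 0], [0, 0, 0]], "turn": [[0, 0, 0], [0, 0, 0], [0, 0, 0]]}}

```text
clock: 26.02
eef_pos: [539.8, 151.0, 130.2]
eef_rot: [[0.003, -0.019, 1.0], [-0.0, 1.0, 0.019], [-1.0, -0.0, 0.003]]
ft_force: [-0.0, 0.4, -0.7]
gripper_width: 0.304
```

```bash
python3 w.py w11 541 154 14 126 150; python3 pads.py w11
```

```text
26.0167 [539.8 151.  130.2] [[0.003, -0.019, 1.0], [-0.0, 1.0, 0.019], [-1.0, -0.0, 0.003]] [-0.   0.4 -0.7] 0.3038167734112681
[[1.0, -0.018, -0.009, 539.016], [0.02, 0.963, 0.27, 219.115], [0.004, -0.27, 0.963, 273.626], [0.0, 0.0, 0.0, 1.0]]
side fit 1289 [540.6 152.6]
top pts 3889 mid-range [541.8 152.6 167. ] [540.7 155.8] 175.0
pad 959 c [533.9 299.9] size 55.0 30.0 midrange [537.8 300.7  10.5]
pad 814 c [531.2 228. ] size 53.0 53.0 midrange [538.6 234.3   9.2]
pad 2198 c [540.1 154.3] size 54.0 54.0 midrange [539.  153.3   9.2]
```

Die at (540.6,152.6), pad_3 at (540.7,155.3): TCP target (540,153.7,15.5).

Request:
{"api": "step_arm", "payload": {"dp": [[0.5, 0.1, 0.2], [2, 0, 0], [2, 0, 0], [2, 0, 0], [1.5, 0, 0], [0.5, 0, 0], [0, 0, 0], [0, 0, 0]], "turn": [[0, 0, 0], [0, 0, 0], [0, 0, 0], [0, 0, 0], [0, 0, 0], [0, 0, 0], [0, 0, 0], [0, 0, 0]]}}

```text
clock: 26.73
eef_pos: [548.8, 154.5, 38.5]
eef_rot: [[0.006, -0.021, 1.0], [0.0, 1.0, 0.021], [-1.0, 0.0, 0.006]]
ft_force: [0.0, -0.0, -1.0]
gripper_width: 0.302
```

Request:
{"api": "step_arm", "payload": {"dp": [[0.6, -0.1, -0.7], [0.8, 0, 0], [0, 0, 0], [0, 0, 0], [0, 0, 0]], "turn": [[0, 0, 0], [0, 0, 0], [0, 0, 0], [0, 0, 0], [0, 0, 0]]}}

```text
clock: 27.15
eef_pos: [542.9, 153.5, 25.4]
eef_rot: [[0.011, -0.021, 1.0], [0.001, 1.0, 0.021], [-1.0, 0.0, 0.011]]
ft_force: [0.1, 0.9, -1.1]
gripper_width: 0.302
```

Request:
{"api": "step_arm", "payload": {"dp": [[0.5, 0, -0.3], [0.3, 0, 0], [0, 0, 0], [0, 0, 0], [0, 0, 0]], "turn": [[0, 0.4, 0], [0, 0, 0], [0, 0, 0], [0, 0, 0], [0, 0, 0]]}}

```text
clock: 27.57
eef_pos: [540.3, 153.5, 17.4]
eef_rot: [[0.005, -0.021, 1.0], [0.001, 1.0, 0.021], [-1.0, 0.001, 0.005]]
ft_force: [0.6, 0.1, -0.6]
gripper_width: 0.305
```

Request:
{"api": "step_arm", "payload": {"dp": [[0.2, 0, 0], [0, 0, 0], [0, 0, 0], [0.1, 0, 0], [0, 0, 0]], "turn": [[0, 0, 0], [0, 0, 0], [0, 0, 0], [0, 0, 0], [0, 0, 0]]}}

```text
clock: 27.98
eef_pos: [540.7, 153.6, 15.2]
eef_rot: [[0.006, -0.021, 1.0], [0.001, 1.0, 0.021], [-1.0, 0.001, 0.006]]
ft_force: [-0.3, -0.4, -1.3]
gripper_width: 0.301
```

Request:
{"api": "step_arm", "payload": {"dp": [[0, 0, 0], [0, 0, 0], [0, 0, 0], [0, 0, 0], [0, 0, 0], [0, 0, 0]], "turn": [[0, 0, 0], [0, 0, 0], [0, 0, 0], [0, 0, 0], [0, 0, 0], [0, 0, 0]], "gripper": -0.2}}

```text
clock: 28.48
eef_pos: [541.3, 153.6, 15.6]
eef_rot: [[0.007, -0.021, 1.0], [0.001, 1.0, 0.021], [-1.0, 0.001, 0.007]]
ft_force: [-0.4, -0.6, -0.3]
gripper_width: 0.601
```

Request:
{"api": "step_arm", "payload": {"dp": [[-2, 0, 0], [-4, 0, 0], [-4, 0, 0], [-4, 0, 0], [-4, 0, 0], [0, -2, 0], [0, -3, 0], [0, -3, 0]], "turn": [[0, 0, 0], [0, 0, 0], [0, 0, 0], [0, 0, 0], [0, 0, 0], [0, 0, 0], [0, 0, 0], [0, 0, 0]]}}

```text
clock: 29.15
eef_pos: [540.6, 75.4, 204.5]
eef_rot: [[0.007, -0.028, 1.0], [0.001, 1.0, 0.028], [-1.0, 0.001, 0.007]]
ft_force: [0.2, 0.5, -0.2]
gripper_width: 0.598
```

Request:
{"api": "step_arm", "payload": {"dp": [[0, 0, 0], [0, 0, 0], [0, 0, 0], [0, 0, 0]], "turn": [[0, 0, 0], [0, 0, 0], [0, 0, 0], [0, 0, 0]], "gripper": -1}}

```text
clock: 29.48
eef_pos: [540.9, 71.3, 205.1]
eef_rot: [[0.008, -0.023, 1.0], [-0.0, 1.0, 0.023], [-1.0, -0.0, 0.008]]
ft_force: [-0.5, -0.3, 0.5]
gripper_width: 0.997
```

```bash
python3 w.py w12 541 75 11 14 29; for a in "541 155 14 14 42" "541 235 17.5 14 54" "540 315 21 14 66"; do python3 w.py w12 $a|tail -2; done
python3 - <<'E'
from cell import r
from h import *
c=r.capture("scene");a=cv2.resize(c["frame"][170:290,200:390],None,fx=4,fy=4,interpolation=2)
b=cv2.imread("pics/w12.png");b=cv2.resize(b,(760,475))
cv2.imwrite("pics/fin.png",cv2.resize(np.vstack([a[:,:,::-1],b]),None,fx=.62,fy=.62))
E
```

```text
29.4833 [540.9  71.3 205.1] [[0.008, -0.023, 1.0], [-0.0, 1.0, 0.023], [-1.0, -0.0, 0.008]] [-0.5 -0.3  0.5] 0.9965061039646247
[[1.0, -0.021, -0.015, 539.128], [0.024, 0.963, 0.27, 139.356], [0.009, -0.27, 0.963, 348.46], [0.0, 0.0, 0.0, 1.0]]
side fit 25 [542.7  73.5]
top pts 152 mid-range [542.5  73.9  40.5] [542.7  74. ] 43.1
side fit 26 [541.6 154.4]
top pts 311 mid-range [541.5 154.4  52.9] [541.6 154.4] 54.8
side fit 341 [541.5 234.7]
top pts 634 mid-range [541.7 232.3  65. ] [541.6 233. ] 67.1
[[1.0, -0.021, -0.015, 539.073], [0.024, 0.963, 0.27, 139.565], [0.009, -0.27, 0.963, 348.385], [0.0, 0.0, 0.0, 1.0]]
side fit 0 [540. 315.]
```

View pics/fin.png

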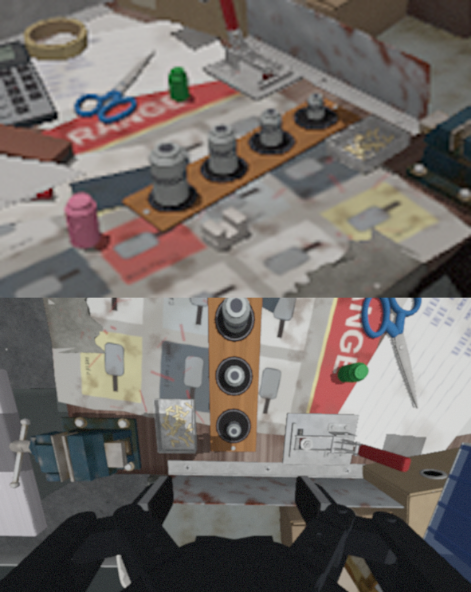

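The picture shows all four dies upright and in order on their pads, with the tray and gauge block in place. The arm is clear and at rest, so I'm handing in.

```bash
python3 -c "
from cell import r
print(r.close_job())"
```

```text
the job is handed in; nothing more can be done
None
```

All four dies are upright on the pads, and the job was handed in at about 30 s of the 112 s allowed. From the tray end they run die_32 on pad_4, die_44 on pad_3, die_56 on pad_2 and die_68 on pad_1.

- **Positions:** the last wrist-camera fits put each die about 1–2 mm from its pad's centre, against the 12 mm allowed. The die tops were at the expected heights, within about 3 mm.
- **Tray, gauge block and arm:** the tray and gauge block look unmoved in the last picture. The open gripper was about 200 mm above the bench, clear of everything.
- **What the last check missed:** die_68 was out of the final wrist view, so that fit found no points. It was measured just after I released it, and it stands upright in the final scene picture. I did not measure the tray and gauge positions again.

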